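# Lock the blue watch holder into the sloping photo deck

## Robot

A 6-joint arm with a two-finger parallel gripper is mounted at the origin on the work surface. World frame = base frame: x ahead of the robot, y to its left, z up, the work surface at z = 0. Lengths are in m, angles in rad, forces in N, time in s.
With the tool pointing down it reaches from about 0.35 to 1 m from the base axis. Payload 7.1 kg.
Tool frame: the origin (TCP) lies between the finger pads; the fingertips stand 11 mm ahead of it and the grasp point (between the pads) lies 8 mm behind it; z points along the fingers, y is the line along which they close (so a half turn about z gives the same grasp; the last joint's range is limited). The gripper opens to 85 mm and grips with 20 to 120 N. Pads are 22 mm wide; open, the fingers measure 114 mm over their backs; the gripper's body (76 mm by 85 mm) begins 54 mm behind the grasp point. The pads swing forward as they close: fully open they stand 13 mm farther back than shut.
Start: joints at [1.127, 0.423, 1.63, -0, 1.089, -0.019], TCP at [0.258, 0.569, 0.242] pointing down, gripper open.
Joint ranges: [-3, 3], [-0.9, 2.11], [0.09, 2.58], [-1.31, 4.45], [0.11, 2.69], [-2.54, 2.54]. Speed limits (rad/s): [2.39, 2.39, 3.01, 3.14, 3.14, 3.14].

## Interface

Orientations are given as [roll, pitch, yaw] about the fixed x, y, z axes, in that order (R = Rz(yaw) Ry(pitch) Rx(roll)).
In Python, from workcell import manip, camera, calibration, order, spotter gives the robot as it stands. The module is installed in compiled form; this text tells all that it offers.
- The arm moves only by the shell command python3 -m creep 'ROWS'. ROWS is JSON, a list of rows, each an object with "angular": the turn, a rotation vector about the tool's x, y, z in degrees, a list of three; "translation": the shift along the tool's x, y, z in cm, a list of three; "fingers": the opening, from 0 (shut) to 1 (fully open). In form: [{"angular": [ax, ay, az], "translation": [x, y, z], "fingers": fingers}, ...]. A call has 1 to 5 rows; each row is the pose to reach, as a shift and turn from the pose commanded when the call began, along the tool's axes at that moment; what a row does not reach only later rows make up. A row lasts 1/12 s, in which the tool goes at most 41.7 mm and 7.16 degrees, less where a joint would pass 70% of its speed; a pose out of reach is approached as far as the arm can. A call with a gripper value outside its range is refused whole. The fingers move at their own pace and stop on an object; the grip force is fixed at half the most. Time passes only in rows, so rows that repeat a pose let the fingers close. It gives the time, the measured TCP pose, the force, the opening and the grip force at its end, in the units of the state.
- manip.observe(): the state, without advancing time (a new reading comes with each control period).
- camera(name): name is "side" or "top" or "wrist"; returns (picture, depth): 384x512x3 uint8, blue, green, red; 384x512 float32, m along the optical axis (not along the pixel's ray), 0 where there is no reading.
- calibration(name): a dict with "camera_matrix" (3x3 intrinsics, pixels), "camera_from_world" (4x4, takes a point from world to camera coordinates); the wrist camera has in their place "mount" (4x4, takes a point from camera to tool coordinates, whose origin is the TCP and whose axes are the flange's). Camera axes: x right, y down, z forward; pixel columns grow to the right and rows downward; lengths in m; the calibration is good to about 2 mm. A picture is of the moment at which its call begins: read the wrist's pose just before it. calibration takes no time and is no camera call.
- order.finish_job(): hands the job in; it is judged then, once.
Trained networks look in the newest picture that a camera, given by its name, has taken for a name from the list of things; names that differ only in an ending like _2 or _b are one class to them, and where a whole thing is asked for, a point or a joint stands for the part that bears it (a point fixed in the world has none). Each returns a list of dicts, best first, with "score" (0 to 1); they miss things now and then, are a little off and sometimes report something else, mostly with a low value. They report only what shows in the picture. A call takes as long as a camera call. They do not tell look-alikes from the thing itself.
- spotter.silhouettes(camera, label): "pixels" (384x512 bool, what is visible of it) and "bbox" ([left, top, right, bottom] in pixels, round what is visible of it).
The state is a dict: "time": time; "joint_pos": joint angles; "joint_vel": joint speeds; "joint_torque": joint torques, N m; "eef_pos": TCP position; "tool_rot": TCP orientation; "wrist_force": force on the tool from outside, world axes, zero at the start; "wrist_torque": the same for the moment, N m; "finger_gap": opening from 0.0 (shut) to 1.0 (fully open); "grip_force": force on a finger pad.
Only numpy, scipy, OpenCV 4.12 (cv2) and the standard library are available. Lean on these libraries where they do the work, as an engineer would, in place of code of your own. Each camera call takes 0.05 s, during which the arm holds its last target. There are 200 camera calls.

## Task

Set up the blue watch for its photograph: take the blue holder out of its wooden stand, drop its T-shaped foot into the slot of the sloping metal deck, anywhere between the two pairs of white lines, until its round flange sits flat on the deck, then twist it a quarter turn so that the foot locks under the slot, with the long block square across the slot. Let go of it, and leave the cream holder and everything else on the desk where it is.

Things in the scene. Friction and masses are not known exactly. Their poses are not given: they have to be found in the camera images.
- blue_grip (a point): Centre of the blue grip block of the watch holder to fit: 66 mm long (x), 36 wide (y), 28 high (z); grasp it across its 36 mm. On its top a steel watch head, blue dial, 33 mm across, 9 high. Below it a column 20 mm across, 16 high, then a round flange 56 mm across, 6 thick, whose underside is 36 mm below this point. z is the holder's axis, up; a half turn about z changes nothing. 0.2 kg
- blue_foot (a point): Middle of the underside of the blue holder's T foot, 54 mm below blue_grip on its axis, same axes. The foot is a steel bar 44 mm long (x, parallel to the block), 14 wide, 8 thick, joined to the flange by a neck 12 mm across and 10 mm long
- blue_stand: Fixed wooden block 84 x 84 x 30 mm in which the blue holder starts upright: the flange rests on its top, the foot hangs in a loose pocket, so it lifts straight out (20 mm). Origin under its centre. Which of the two stands has the blue holder varies
- cream_grip (a point): The same point as blue_grip, on the cream holder (cream block, gold watch, white dial, same sizes), which stands in the other wooden stand, and stays there
- deck: Fixed sloping dark grey metal deck, 170 mm (x) by 220 mm (y), 28 mm thick, tipped 27 degrees (0.47 rad), its low edge nearest the robot. Origin: middle of its T-slot in the plane of the top face, 80 mm above the desk. z is square to the top face, outward, y runs along the slot (level), x up the slope. With the flange flat on the deck, blue_grip is 36 mm from the deck plane along z
- slot_middle (a point): The middle of the slot, at the deck's origin, same axes. Slot 18 mm wide (x), 196 mm long (y), edged with thin yellow lines; lips 8 mm thick, below them a hollow 56 mm wide and 14 mm deep, where the 44 mm foot turns freely either way (no stop). The foot enters only with its length along the slot. White lines across the slot lie at y = -40 and +40 mm; the holder goes between them
- cup: White coffee mug, 80 mm across, 70 mm high; origin at the centre of its underside; stays where it is
- torch: Black torch lying down, 145 mm long (x), 36 mm thick; origin under its middle; stays where it is
- loupe: Black eye loupe, 38 mm across, 36 mm high; origin at the centre of its underside; stays where it is
Things that resemble listed ones, but are neither listed nor needed, are in the scene too. What is shaped like the part that bears blue_grip but orange is not meant.

How it is judged:
By the outcome, as a careful person would: the job done as asked, in the order asked, and still so for the second after the job is handed in, with the robot touching nothing.
It also fails if it takes over 38 s, if anything falls off the work surface, if the arm or the gripper's body presses on something with over 40 N, if the wrist force passes 120 N, or if a joint passes its speed limit or range.

## Working session

There is one attempt and no reset: what is moved stays moved. The work goes in short steps, Python scripts to look and compute and a shell command to move; the robot and the scene stay as the last step left them, time stands still between calls to the robot, and variables do not carry over. Pictures are saved under pics/ and viewed, at most 10 in all, crops included, and the job is handed in when it is done.

```bash
mkdir -p pics; cat > h.py <<'E'
import numpy as np,cv2
from scipy.spatial.transform import Rotation as R
from workcell import manip,camera,calibration,order,spotter
def T_tool(s=None):
    s=s or manip.observe();T=np.eye(4);T[:3,:3]=R.from_euler('xyz',s['tool_rot']).as_matrix();T[:3,3]=s['eef_pos'];return T
def wfc(name):
    c=calibration(name)
    return T_tool()@np.array(c['mount']) if name=='wrist' else np.linalg.inv(np.array(c['camera_from_world']))
def pts(name,d,mask,T=None):
    K=np.array(calibration(name)['camera_matrix']);T=wfc(name) if T is None else T
    v,u=np.nonzero(mask&(d>0));z=d[v,u]
    p=np.c_[(u-K[0,2])*z/K[0,0],(v-K[1,2])*z/K[1,1],z]
    return p@T[:3,:3].T+T[:3,3],np.c_[u,v]
E
python3 - <<'E'
from h import *
for n in ['top','side']:
    im,d=camera(n);cv2.imwrite(f'pics/{n}0.png',im);np.savez(f'{n}0.npz',im=im,d=d)
    for l in ['blue_grip','blue_stand','deck','cup','torch','loupe']:
        for r in spotter.silhouettes(n,l)[:4]:
            p,_=pts(n,d,r['pixels']);print(n,l,round(r['score'],2),np.round(r['bbox']),np.median(p,0).round(3),p.max(0).round(3)[2])
s=manip.observe();print(s['time'],s['eef_pos'],s['tool_rot'],s['finger_gap'])
a=cv2.imread('pics/top0.png')
E
```

```text
top blue_grip 0.95 [366. 197. 394. 225.] [ 0.497 -0.441  0.068] 0.082
top blue_grip 0.89 [329. 234. 353. 260.] [ 0.407 -0.339  0.069] 0.082
top blue_grip 0.77 [322. 190. 342. 217.] [ 0.515 -0.316  0.08 ] 0.095
top blue_grip 0.76 [366. 154. 390. 178.] [ 0.619 -0.439  0.068] 0.084
top blue_stand 0.75 [315. 187. 350. 222.] [ 0.51  -0.302  0.03 ] 0.081
top deck 0.69 [ 80. 146. 182. 218.] [0.566 0.225 0.077] 0.122
top cup 0.69 [247. 102. 275. 146.] [ 0.73  -0.124  0.011] 0.075
top torch 0.75 [316. 121. 333. 171.] [ 0.673 -0.298  0.03 ] 0.041
top loupe 0.7 [292. 245. 304. 259.] [ 0.383 -0.231  0.034] 0.044
side blue_grip 0.86 [310. 276. 352. 318.] [ 0.622 -0.455  0.065] 0.08
side blue_grip 0.59 [197. 256. 232. 290.] [ 0.407 -0.356  0.064] 0.081
side blue_grip 0.59 [248. 288. 288. 326.] [ 0.496 -0.457  0.065] 0.08
side blue_grip 0.58 [248. 237. 285. 271.] [ 0.519 -0.335  0.074] 0.093
side blue_stand 0.94 [247. 252. 290. 285.] [ 0.51  -0.355  0.028] 0.056
side deck 0.73 [313. 171. 362. 209.] [ 0.726 -0.143  0.043] 0.072
side deck 0.72 [214.  83. 286. 153.] [0.57  0.203 0.073] 0.121
side cup 0.55 [312. 171. 360. 206.] [ 0.724 -0.141  0.043] 0.072
side torch 0.83 [303. 233. 368. 265.] [ 0.672 -0.305  0.027] 0.039
side torch 0.18 [214.  86. 288. 153.] [0.57  0.201 0.073] 0.121
side loupe 0.63 [191. 236. 211. 256.] [ 0.383 -0.241  0.023] 0.039
0.7 [0.25756752 0.56944051 0.24235196] [3.14156699e+00 9.82267964e-06 2.71679361e+00] 0.9962664185482131
```

View pics/top0.png

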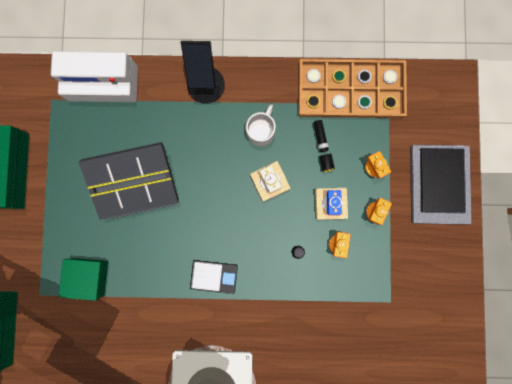

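View pics/side0.png

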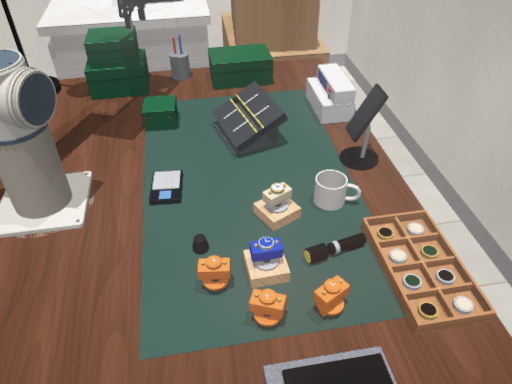

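Top view: the blue holder stands in a stand at (332,204). Look-alikes are the orange holders at (378,165), (380,211) and (341,245), which are not meant, and the cream one at (270,180), which stays. I choose (332,204). The deck is at (129,182), with its slot nearly along y.

```bash
cat > m.py <<'E'
from h import *
z=np.load('top0.npz');im,d=z['im'],z['d']
cv2.imwrite('pics/crop.png',cv2.resize(im[165:265,305:405],(600,600),interpolation=cv2.INTER_CUBIC))
for n in ['top','side']:
    z=np.load(f'{n}0.npz');im,d=z['im'],z['d']
    h=cv2.cvtColor(im,cv2.COLOR_BGR2HSV)
    bl=cv2.inRange(h,(105,150,60),(130,255,255))>0
    p,uv=pts(n,d,bl)
    k=(abs(p[:,0]-.515)<.06)&(abs(p[:,1]+.32)<.07)&(p[:,2]>.04);q=p[k]
    k2=abs(q[:,2]-.08)<.006
    r=cv2.minAreaRect((q[k2][:,:2]*1000).astype(np.float32));print(n,'blue',k.sum(),k2.sum(),r,np.percentile(q[:,2],[5,50,95]),q[k2].mean(0))
    # deck
    box=(80,182,146,218) if n=='top' else (214,286,83,153)
    m=np.zeros(d.shape,bool);m[box[2]:box[3],box[0]:box[1]]=1
    p,uv=pts(n,d,m)
    best=None;rng=np.random.default_rng(0)
    for _ in range(500):
        a=p[rng.choice(len(p),3,False)];nn=np.cross(a[1]-a[0],a[2]-a[0]);L=np.linalg.norm(nn)
        if L<1e-6: continue
        nn/=L;nn*=np.sign(nn[2]) or 1
        if not .8<nn[2]<.95: continue
        i=abs((p-a[0])@nn)<.003
        if best is None or i.sum()>best.sum():best=i
    q=p[best];c=q.mean(0);nn=np.linalg.svd(q-c,full_matrices=False)[2][2];nn*=np.sign(nn[2])
    print('plane',best.sum(),nn.round(3),'tilt',np.arccos(nn[2]).round(3),'yaw up',np.arctan2(-nn[1],-nn[0]).round(3),c.round(3))
    ye=(cv2.inRange(h,(22,100,90),(35,255,255))>0)&m
    p,_=pts(n,d,ye);p=p[abs((p-c)@nn)<.006];cc=p.mean(0);v=np.linalg.svd(p-cc,full_matrices=False)[2][0];v*=np.sign(v[1])
    s=(p-cc)@v
    print('yellow',len(p),cc.round(3),'mid',(cc+v*(s.max()+s.min())/2).round(3),'len',s.max()-s.min(),v.round(3),'yaw',np.arctan2(-v[0],v[1]).round(3))
E
python3 m.py
```

```text
top blue 160 115 ((518.3565673828125, -320.8451232910156), (59.00478744506836, 31.953828811645508), 0.7956053018569946) [0.07528473 0.08054736 0.09191794] [ 0.51676418 -0.3176629   0.07992436]
plane 3784 [-0.443 -0.102  0.891] tilt 0.472 yaw up 0.226 [0.562 0.225 0.082]
yellow 396 [0.561 0.225 0.081] mid [0.56  0.225 0.081] len 0.21854436403577177 [-0.225  0.974  0.001] yaw 0.227
side blue 245 182 ((519.509521484375, -322.1576232910156), (66.06676483154297, 36.654930114746094), 5.382568359375) [0.077452   0.08033233 0.09025327] [ 0.51705875 -0.32700134  0.07972086]
plane 2077 [-0.44  -0.102  0.892] tilt 0.469 yaw up 0.227 [0.564 0.218 0.08 ]
yellow 136 [0.564 0.222 0.081] mid [0.563 0.227 0.081] len 0.21382171887617457 [-0.223  0.975  0.002] yaw 0.225
```

View pics/crop.png

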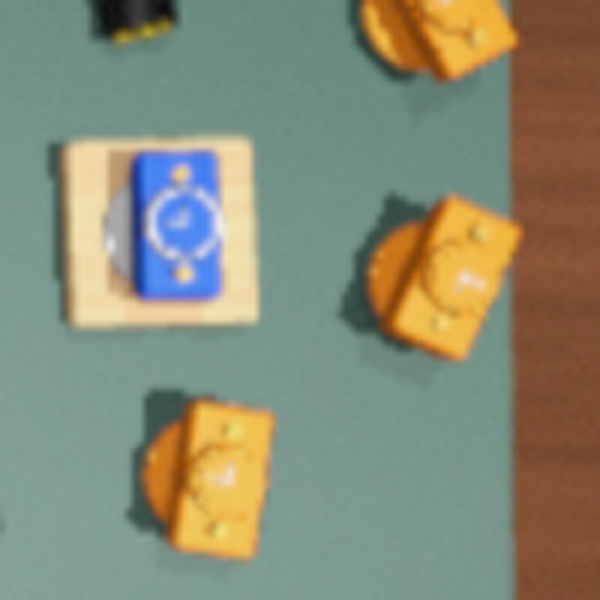

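The crop confirms it: the blue block sits in its stand with its long side along world x, centre about (0.518, -0.321), top at 0.080 m as expected (centre 0.066). The deck normal tilts 0.47 rad, as given, and the slot middle is at about (0.562, 0.226, 0.081) with yaw 0.226. Moving over the holder now.

```bash
python3 -m creep '[{"angular":[0,0,0],"translation":[-2.67,-3.11,0],"fingers":1},{"angular":[0,0,0],"translation":[-5.34,-6.22,0],"fingers":1},{"angular":[0,0,0],"translation":[-8.01,-9.33,0],"fingers":1},{"angular":[0,0,0],"translation":[-10.68,-12.44,0],"fingers":1},{"angular":[0,0,0],"translation":[-13.35,-15.55,0],"fingers":1}]'
python3 -m creep '[{"angular":[0,0,0],"translation":[-2.67,-3.11,0],"fingers":1},{"angular":[0,0,0],"translation":[-5.34,-6.22,0],"fingers":1},{"angular":[0,0,0],"translation":[-8.01,-9.33,0],"fingers":1},{"angular":[0,0,0],"translation":[-10.68,-12.44,0],"fingers":1},{"angular":[0,0,0],"translation":[-13.35,-15.55,0],"fingers":1}]'
```

```text
time: 1.12
eef_pos: [0.3152, 0.3711, 0.2424]
tool_rot: [3.141, 0.0, 2.718]
wrist_force: [1.5, -0.6, -0.5]
finger_gap: 0.999
grip_force: 0.0
time: 1.53
eef_pos: [0.3728, 0.1743, 0.2427]
tool_rot: [3.141, 0.001, 2.717]
wrist_force: [0.9, 0.4, 0.2]
finger_gap: 1.002
grip_force: 0.0
```

```bash
python3 -m creep '[{"angular":[0,0,0],"translation":[-2.67,-3.11,0],"fingers":1},{"angular":[0,0,0],"translation":[-5.34,-6.22,0],"fingers":1},{"angular":[0,0,0],"translation":[-8.01,-9.33,0],"fingers":1},{"angular":[0,0,0],"translation":[-10.68,-12.44,0],"fingers":1},{"angular":[0,0,0],"translation":[-13.35,-15.55,0],"fingers":1}]'
python3 -m creep '[{"angular":[0,0,0],"translation":[-2.67,-3.11,0],"fingers":1},{"angular":[0,0,0],"translation":[-5.34,-6.22,0],"fingers":1},{"angular":[0,0,0],"translation":[-8.01,-9.33,0],"fingers":1},{"angular":[0,0,0],"translation":[-10.68,-12.44,0],"fingers":1},{"angular":[0,0,0],"translation":[-13.35,-15.55,0],"fingers":1}]'
python3 -m creep '[{"angular":[0,0,-6],"translation":[-2.3,-2.7,0],"fingers":1},{"angular":[0,0,-12],"translation":[-4.6,-5.4,0],"fingers":1},{"angular":[0,0,-18],"translation":[-7,-8.2,0],"fingers":1},{"angular":[0,0,-24.3],"translation":[-7,-8.2,0],"fingers":1}]'
cat > w.py <<'E'
from h import *
T=wfc('wrist');im,d=camera('wrist');cv2.imwrite('pics/w1.png',im);np.savez('w1.npz',im=im,d=d,T=T)
s=manip.observe();print(s['joint_pos'].round(3) if hasattr(s['joint_pos'],'round') else s['joint_pos'],s['eef_pos'],s['tool_rot'])
h=cv2.cvtColor(im,cv2.COLOR_BGR2HSV)
bl=cv2.inRange(h,(105,150,60),(130,255,255))>0
p,uv=pts('wrist',d,bl,T);k=(abs(p[:,2]-.08)<.005)&(abs(p[:,0]-.517)<.06)&(abs(p[:,1]+.32)<.06)
print(k.sum(),cv2.minAreaRect((p[k][:,:2]*1000).astype(np.float32)),np.median(p[k][:,2]),uv[k].mean(0))
E
python3 w.py
```

```text
time: 1.95
eef_pos: [0.4304, -0.0228, 0.2427]
tool_rot: [3.141, 0.001, 2.717]
wrist_force: [0.7, 1.0, -0.2]
finger_gap: 0.998
grip_force: 0.0
time: 2.37
eef_pos: [0.4879, -0.2196, 0.2425]
tool_rot: [3.142, 0.0, 2.716]
wrist_force: [1.9, 0.7, -1.0]
finger_gap: 0.998
grip_force: 0.0
time: 2.7
eef_pos: [0.5195, -0.3269, 0.2427]
tool_rot: [-3.138, 0.003, -3.14]
wrist_force: [-0.5, 0.2, -0.5]
finger_gap: 1.004
grip_force: 0.0
[-0.578  0.403  1.662 -0.     1.075 -2.157] [ 0.51836307 -0.32416923  0.2421701 ] [-3.14055887e+00  1.00979583e-03 -3.13371949e+00]
1278 ((519.4204711914062, -321.54449462890625), (66.01699829101562, 35.49813461303711), 2.6201837062835693) 0.07978047319300027 [257.78873239 175.46557121]
```

```bash
python3 -m creep '[{"angular":[0,0,-2.2],"translation":[-0.1,0.27,3.9],"fingers":1},{"angular":[0,0,-2.2],"translation":[-0.1,0.27,7.9],"fingers":1},{"angular":[0,0,-2.2],"translation":[-0.1,0.27,11.9],"fingers":1},{"angular":[0,0,-2.2],"translation":[-0.1,0.27,15.6],"fingers":1},{"angular":[0,0,-2.2],"translation":[-0.1,0.27,18.4],"fingers":1}]'
python3 -m creep '[{"angular":[0,0,0],"translation":[0,0,0],"fingers":1},{"angular":[0,0,0],"translation":[0,0,0],"fingers":0.3},{"angular":[0,0,0],"translation":[0,0,0],"fingers":0},{"angular":[0,0,0],"translation":[0,0,0],"fingers":0},{"angular":[0,0,0],"translation":[0,0,0],"fingers":0}]'
python3 -m creep '[{"angular":[0,0,0],"translation":[0,0,0],"fingers":0},{"angular":[0,0,0],"translation":[0,0,0],"fingers":0},{"angular":[0,0,0],"translation":[0,0,0],"fingers":0}]'
```

```text
time: 3.17
eef_pos: [0.5173, -0.3166, 0.0556]
tool_rot: [3.14, -0.002, -3.106]
wrist_force: [-0.3, 0.7, 0.3]
finger_gap: 0.994
grip_force: 0.0
time: 3.58
eef_pos: [0.5201, -0.319, 0.0608]
tool_rot: [-3.139, 0.003, -3.104]
wrist_force: [0.8, -2.6, 1.6]
finger_gap: 0.46
grip_force: 1.6
time: 3.83
eef_pos: [0.5202, -0.3192, 0.0609]
tool_rot: [-3.139, 0.004, -3.104]
wrist_force: [-0.0, 0.4, 7.8]
finger_gap: 0.413
grip_force: 61.1
```

```bash
python3 -m creep '[{"angular":[0,0,0],"translation":[0,0,-2],"fingers":0},{"angular":[0,0,0],"translation":[0,0,-5],"fingers":0},{"angular":[0,0,0],"translation":[0,0,-9],"fingers":0},{"angular":[0,0,0],"translation":[0,0,-13],"fingers":0},{"angular":[0,0,0],"translation":[0,0,-17],"fingers":0}]'
python3 -m creep '[{"angular":[0,0,0],"translation":[0,3,0],"fingers":0},{"angular":[0,0,0],"translation":[0,7,0],"fingers":0},{"angular":[0,0,0],"translation":[0,11,0],"fingers":0},{"angular":[0,0,0],"translation":[0,15,0],"fingers":0},{"angular":[0,0,0],"translation":[0,19,0],"fingers":0}]'
python3 -m creep '[{"angular":[0,0,0],"translation":[0,4,0],"fingers":0},{"angular":[0,0,0],"translation":[0,8,0],"fingers":0},{"angular":[0,0,0],"translation":[0,12,0],"fingers":0},{"angular":[0,0,0],"translation":[0,16,0],"fingers":0},{"angular":[0,0,0],"translation":[0,19,0],"fingers":0}]'
cat > go.py <<'E'
from h import *
def deckR(tilt=.47,yaw=.226): return (R.from_euler('z',yaw)*R.from_euler('y',-tilt)).as_matrix()
def goal(c,h,turn,tcp_off=.005,y=0.,Rd=None):  # tool pose: grip h above deck; tool z=-n; tool x = deck axis rotated by turn about n
    Rd=deckR() if Rd is None else Rd;n=Rd[:,2];xd=Rd@[np.cos(turn),np.sin(turn),0]
    T=np.eye(4);T[:3,:3]=np.c_[xd,np.cross(-n,xd),-n];T[:3,3]=c+Rd[:,1]*y+n*(h-tcp_off);return T
def rel(G):
    D=np.linalg.inv(T_tool())@G
    print('angular',np.degrees(R.from_matrix(D[:3,:3]).as_rotvec()).round(2),'cm',(D[:3,3]*100).round(2))
E
python3 - <<'E'
from go import *
print(deckR()[:,2])
rel(goal(np.array([.562,.226,.081]),.115,np.pi/2))
E
```

```text
time: 4.25
eef_pos: [0.5183, -0.318, 0.231]
tool_rot: [-3.141, 0.0, -3.104]
wrist_force: [0.4, -0.8, -1.2]
finger_gap: 0.411
grip_force: 61.5
time: 4.67
eef_pos: [0.511, -0.1268, 0.2295]
tool_rot: [-3.141, 0.002, -3.105]
wrist_force: [0.9, 0.7, -2.3]
finger_gap: 0.412
grip_force: 61.6
time: 5.08
eef_pos: [0.5038, 0.0642, 0.2295]
tool_rot: [3.141, 0.002, -3.103]
wrist_force: [0.8, 0.7, -2.2]
finger_gap: 0.411
grip_force: 61.6
[-0.44136962 -0.10148323  0.89156829]
angular [-22.37 -18.54  77.69] cm [-1.53 15.01  5.06]
```

```bash
python3 -m creep '[{"angular":[-1.49,-1.24,5.18],"translation":[-0.3,3,1],"fingers":0},{"angular":[-2.98,-2.47,10.36],"translation":[-0.6,6,2],"fingers":0},{"angular":[-4.48,-3.7,15.54],"translation":[-0.9,9,3],"fingers":0},{"angular":[-5.97,-4.94,20.7],"translation":[-1.2,12,4],"fingers":0},{"angular":[-7.46,-6.18,25.9],"translation":[-1.53,15,5.06],"fingers":0}]'
python3 -m creep '[{"angular":[-1.49,-1.24,5.18],"translation":[0,0,0],"fingers":0},{"angular":[-2.98,-2.47,10.36],"translation":[0,0,0],"fingers":0},{"angular":[-4.48,-3.7,15.54],"translation":[0,0,0],"fingers":0},{"angular":[-5.97,-4.94,20.7],"translation":[0,0,0],"fingers":0},{"angular":[-7.46,-6.18,25.9],"translation":[0,0,0],"fingers":0}]'
python3 -m creep '[{"angular":[-1.49,-1.24,5.18],"translation":[0,0,0],"fingers":0},{"angular":[-2.98,-2.47,10.36],"translation":[0,0,0],"fingers":0},{"angular":[-4.48,-3.7,15.54],"translation":[0,0,0],"fingers":0},{"angular":[-5.97,-4.94,20.7],"translation":[0,0,0],"fingers":0},{"angular":[-7.46,-6.18,25.9],"translation":[0,0,0],"fingers":0}]'
python3 -m creep '[{"angular":[0,0,0],"translation":[0,0,0],"fingers":0},{"angular":[0,0,0],"translation":[0,0,0],"fingers":0}]'
python3 - <<'E'
from go import *
T=wfc('wrist');im,d=camera('wrist');cv2.imwrite('pics/w2.png',im);np.savez('w2.npz',im=im,d=d,T=T,tool=T_tool())
im2,d2=camera('side');np.savez('s2.npz',im=im2,d=d2);cv2.imwrite('pics/s2.png',cv2.resize(im2[60:200,160:340],None,fx=4,fy=4,interpolation=cv2.INTER_CUBIC))
rel(goal(np.array([.562,.226,.081]),.115,np.pi/2));print(manip.observe()['joint_pos'])
E
```

```text
time: 5.5
eef_pos: [0.5141, 0.2135, 0.1786]
tool_rot: [2.988, 0.076, 2.715]
wrist_force: [1.7, -0.2, -1.8]
finger_gap: 0.412
grip_force: 61.5
time: 5.92
eef_pos: [0.5139, 0.212, 0.1787]
tool_rot: [2.821, 0.074, 2.25]
wrist_force: [-0.5, -0.4, -3.2]
finger_gap: 0.413
grip_force: 61.8
time: 6.33
eef_pos: [0.5138, 0.2115, 0.1786]
tool_rot: [2.68, 0.006, 1.819]
wrist_force: [-0.7, 0.0, -2.5]
finger_gap: 0.411
grip_force: 61.8
time: 6.5
eef_pos: [0.5138, 0.2118, 0.1783]
tool_rot: [2.682, 0.009, 1.827]
wrist_force: [-1.1, 0.3, -1.7]
finger_gap: 0.41
grip_force: 61.8
angular [-0.57 -0.3   1.73] cm [ 0.32  0.03 -0.08]
[ 0.40850856  0.29501467  2.11670932 -0.27143643  0.28559565  0.39450795]
```

View pics/w2.png

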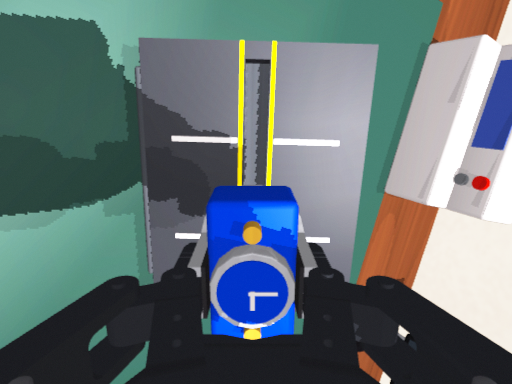

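View pics/s2.png

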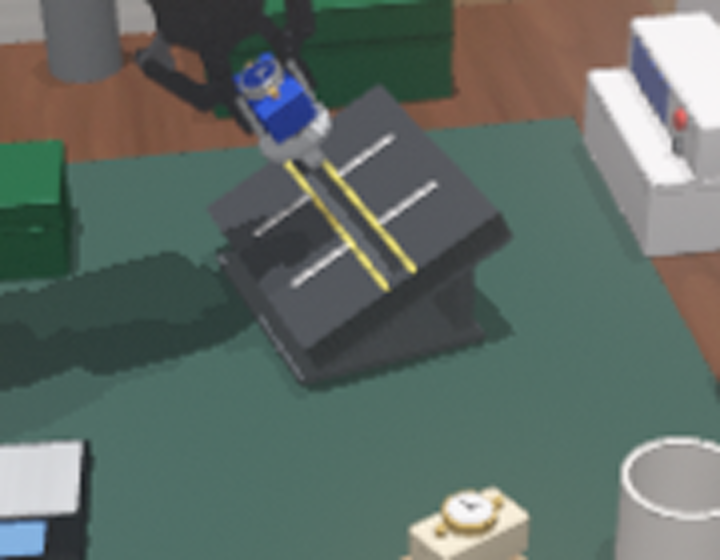

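The wrist view shows the blue block held at (253,260) with its long side along the slot. The slot edges (yellow) are at columns 242/272 and the white lines at rows 140 and 237. The side view shows the foot above the slot. Next I measure block and slot in the tool frame.

```bash
cat > m2.py <<'E'
from go import *
z=np.load('w2.npz');im,d,tool=z['im'],z['d'],z['tool']
M=np.array(calibration('wrist')['mount']);h=cv2.cvtColor(im,cv2.COLOR_BGR2HSV)
bl=cv2.inRange(h,(105,150,40),(130,255,255))>0;bl[:,:190]=0;bl[:,320:]=0;bl[:180]=0
p,uv=pts('wrist',d,bl,M);print('blue z pct',np.percentile(p[:,2],[1,5,25,50,75,95]).round(4))
k=abs(p[:,2]-np.percentile(p[:,2],50))<.004;
for f in (k,):
    q=p[f];print('block top',f.sum(),cv2.minAreaRect((q[:,:2]*1000).astype(np.float32)),q[:,2].mean(),q.min(0),q.max(0))
m=np.zeros(d.shape,bool);m[60:225,160:350]=1;m[:,238:278]=0;m[180:,195:310]=0
p,uv=pts('wrist',d,m,M);c=np.median(p,0)
for _ in range(5):
    n=np.linalg.svd(p-c,full_matrices=False)[2][2];n*=-np.sign(n[2]);p=p[abs((p-c)@n)<.003];c=p.mean(0)
print('deck n tool',n,'n world',tool[:3,:3]@n,len(p),'dist TCP to deck',-c@n)
ye=(cv2.inRange(h,(22,120,120),(35,255,255))>0);ye[190:]=0;ye[:38]=0
# project pixels by ray onto deck plane
K=np.array(calibration('wrist')['camera_matrix'])
def onplane(uv):
    r=np.c_[(uv-K[:2,2])/[K[0,0],K[1,1]],np.ones(len(uv))]@M[:3,:3].T;o=M[:3,3]
    return o+r*(((c-o)@n)/(r@n))[:,None]
v,u=np.nonzero(ye);P=onplane(np.c_[u,v]);L=P[u<257];Q=P[u>=257]
for a in (L,Q):
    f=np.polyfit(a[:,0],a[:,1],1);print('yellow line tool y=',f,len(a))
wh=(h[...,1]<40)&(h[...,2]>190);wh[:,:165]=0;wh[:,345:]=0;wh[:120]=0;wh[245:]=0
v,u=np.nonzero(wh);
for a,b in((130,150),(228,245)):
    s=(v>a)&(v<b);W=onplane(np.c_[u,v][s]);print('white tool x',np.median(W[:,0]),s.sum())
g=onplane(np.array([[257.,160]]));print((tool@np.r_[g[0],1])[:3])
E
python3 m2.py
```

```text
blue z pct [-0.0298 -0.0293 -0.0283 -0.0193 -0.0184 -0.0047]
block top 5536 ((3.532764434814453, -0.03578758239746094), (61.67510986328125, 36.22530746459961), 0.052790239453315735) -0.018766942179621694 [-0.02730938 -0.01817426 -0.02166398] [ 0.03436973  0.01808381 -0.01528381]
deck n tool [ 0.00480629 -0.00961463 -0.99994223] n world [-0.44079646 -0.10207069  0.89178476] 21297 dist TCP to deck 0.11007709328768008
yellow line tool y= [ 0.03098434 -0.01093524] 752
yellow line tool y= [0.03028844 0.01212891] 707
white tool x 0.043843248512879074 1004
white tool x -0.0362555041890299 297
[0.55759654 0.25165664 0.0809034 ]
```

Block is centred in the grip (y≈0, x +1.4 mm, centre 4.8 mm behind TCP) and the deck is 110 mm from the TCP. The correction is about (-0.55, -0.28, 1.75)° and (+3, -0.4) mm, then descend.

```bash
python3 -m creep '[{"angular":[-0.55,-0.28,1.75],"translation":[0.3,-0.04,0],"fingers":0},{"angular":[-0.55,-0.28,1.75],"translation":[0.3,-0.04,0],"fingers":0},{"angular":[-0.55,-0.28,1.75],"translation":[0.3,-0.04,0],"fingers":0}]'
python3 -m creep '[{"angular":[0,0,0],"translation":[0,0,1.5],"fingers":0},{"angular":[0,0,0],"translation":[0,0,3],"fingers":0},{"angular":[0,0,0],"translation":[0,0,4.5],"fingers":0},{"angular":[0,0,0],"translation":[0,0,5.5],"fingers":0},{"angular":[0,0,0],"translation":[0,0,5.5],"fingers":0}]'
python3 - <<'E'
from go import *
im2,d2=camera('side');cv2.imwrite('pics/s3.png',cv2.resize(im2[70:180,190:300],(770,770)[:2],interpolation=cv2.INTER_CUBIC)[:600])
rel(goal(np.array([.562,.226,.081]),.060,np.pi/2));print(manip.observe()['joint_pos'])
z=camera('wrist');T=wfc('wrist');np.savez('w2.npz',im=z[0],d=z[1],T=T,tool=T_tool());cv2.imwrite('pics/w3.png',z[0])
E
```

```text
time: 6.85
eef_pos: [0.5131, 0.2144, 0.1776]
tool_rot: [2.673, -0.0, 1.796]
wrist_force: [-0.4, -0.1, -1.8]
finger_gap: 0.412
grip_force: 61.8
time: 7.27
eef_pos: [0.5374, 0.2197, 0.1267]
tool_rot: [2.675, -0.0, 1.795]
wrist_force: [0.5, 0.1, -2.5]
finger_gap: 0.413
grip_force: 61.7
angular [-0.15  0.04 -0.11] cm [ 0.07  0.17 -0.2 ]
[ 0.40885743  0.42461194  2.09427924 -0.47408886  0.18189221  0.63291832]
```

View pics/w3.png

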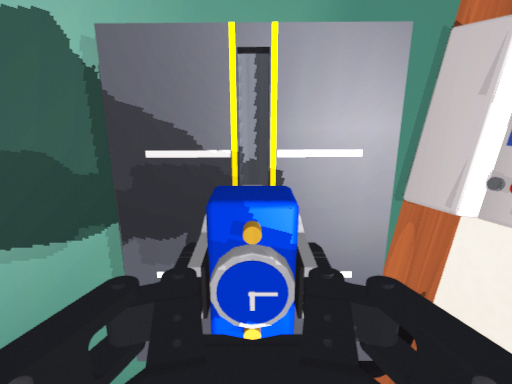

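View pics/s3.png

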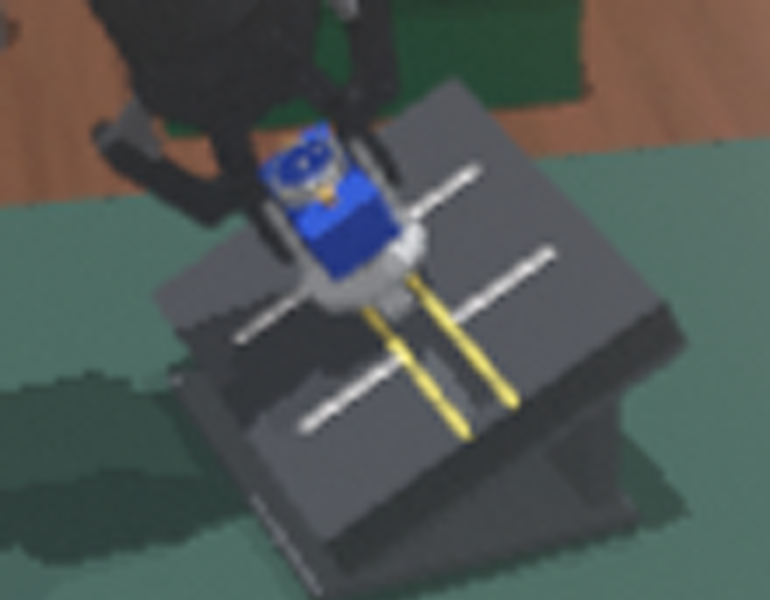

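The near view shows the slot edges at columns 235/274 at the block, and the foot just over the slot in the side view. I'll re-check lateral alignment from this closer picture.

```bash
sed -i 's/ye\[190:\]=0;ye\[:38\]=0/ye[182:]=0;ye[:24]=0/; s/u<257/u<254/; s/u>=257/u>=254/; s/m\[60:225,160:350\]/m[40:225,150:380]/; s/m\[:,238:278\]/m[:,225:285]/; s/(130,150),(228,245)/(145,162),(270,280)/; s/wh\[245:\]=0/wh[282:]=0/' m2.py; python3 m2.py
```

```text
blue z pct [-0.0298 -0.0293 -0.0283 -0.0193 -0.0184 -0.0045]
block top 5520 ((3.793304443359375, -0.2578411102294922), (61.10902786254883, 36.40140151977539), 0.07916435599327087) -0.018773822431769727 [-0.02676835 -0.01844837 -0.02163357] [ 0.03435731  0.01795505 -0.01527684]
deck n tool [-0.00110458 -0.00210684 -0.99999717] n world [-0.44151454 -0.10215521  0.89141978] 28866 dist TCP to deck 0.05364521120191333
yellow line tool y= [-0.00292142 -0.01078519] 1010
yellow line tool y= [-0.00263568  0.01218679] 963
white tool x 0.04191067399222943 1049
white tool x -0.0374982623756219 19
[0.55482053 0.26249324 0.08159687]
```

```bash
python3 -m creep '[{"angular":[0,0,0],"translation":[0,0.1,0],"fingers":0},{"angular":[0,0,0],"translation":[0,0.1,0.4],"fingers":0},{"angular":[0,0,0],"translation":[0,0.1,0.8],"fingers":0},{"angular":[0,0,0],"translation":[0,0.1,1.1],"fingers":0},{"angular":[0,0,0],"translation":[0,0.1,1.1],"fingers":0}]'
python3 - <<'E'
from go import *
rel(goal(np.array([.562,.226,.081]),.036,np.pi/2));s=manip.observe();print(s['joint_pos'],s['wrist_force'],s['wrist_torque'])
E
```

```text
time: 7.78
eef_pos: [0.543, 0.2213, 0.1186]
tool_rot: [2.673, -0.001, 1.794]
wrist_force: [0.7, -0.3, -2.2]
finger_gap: 0.414
grip_force: 61.7
angular [-0.06  0.01 -0.16] cm [0.03 0.04 1.14]
[ 0.40711913  0.44872141  2.08559301 -0.51525111  0.16628988  0.67407545] [ 0.74287521 -0.32186386 -2.23688439] [-0.1182394   0.37580789 -0.01069695]
```

No contact force with the foot about 7 mm below the deck plane, so it is in the slot. Seating it now.

```bash
python3 -m creep '[{"angular":[0,0,0],"translation":[0,0,0.4],"fingers":0},{"angular":[0,0,0],"translation":[0,0,0.8],"fingers":0},{"angular":[0,0,0],"translation":[0,0,1.0],"fingers":0},{"angular":[0,0,0],"translation":[0,0,1.0],"fingers":0}]'
python3 - <<'E'
from go import *
rel(goal(np.array([.562,.226,.081]),.036,np.pi/2));s=manip.observe();n=deckR()[:,2];print(s['joint_pos'],s['wrist_force'],s['wrist_force']@n,s['wrist_torque'])
E
```

```text
time: 8.12
eef_pos: [0.5473, 0.2223, 0.1095]
tool_rot: [2.673, -0.001, 1.794]
wrist_force: [-0.1, 0.3, -2.0]
finger_gap: 0.406
grip_force: 61.7
angular [-0.09  0.01 -0.16] cm [0.03 0.06 0.13]
[ 0.4053538   0.47163284  2.07868727 -0.56126656  0.15239144  0.71927019] [-0.06247327  0.25969064 -1.96903019] -1.7543053174487717 [-0.11536044  0.39386225 -0.05227495]
```

```bash
python3 -m creep '[{"angular":[0,0,0],"translation":[0,0,0.1],"fingers":0},{"angular":[0,0,0],"translation":[0,0,0.1],"fingers":0},{"angular":[0,0,0],"translation":[0,0,0.1],"fingers":0}]'
python3 -m creep '[{"angular":[0,0,0],"translation":[0,0,0.1],"fingers":0},{"angular":[0,0,0],"translation":[0,0,0.1],"fingers":0},{"angular":[0,0,0],"translation":[0,0,0.1],"fingers":0}]'
python3 - <<'E'
from go import *
rel(goal(np.array([.562,.226,.081]),.036,np.pi/2));s=manip.observe();n=deckR()[:,2];print(s['joint_pos'],s['wrist_force'],s['wrist_force']@n,s['wrist_torque'])
E
```

```text
time: 8.37
eef_pos: [0.5477, 0.2224, 0.1092]
tool_rot: [2.672, -0.001, 1.794]
wrist_force: [0.0, 0.1, -2.9]
finger_gap: 0.408
grip_force: 61.7
time: 8.62
eef_pos: [0.5482, 0.2226, 0.1084]
tool_rot: [2.672, -0.001, 1.794]
wrist_force: [0.6, -0.4, -2.5]
finger_gap: 0.415
grip_force: 61.7
angular [-0.04  0.01 -0.17] cm [ 0.03  0.03 -0.02]
[ 0.4050493   0.47486499  2.07743335 -0.57044293  0.14994766  0.72832408] [ 0.56338911 -0.40267682 -2.48835577] -2.426336985305218 [-0.09752631  0.35892404 -0.00983415]
```

```bash
for i in 1 2; do python3 -m creep '[{"angular":[0,0,0],"translation":[0,0,0.1],"fingers":0},{"angular":[0,0,0],"translation":[0,0,0.1],"fingers":0},{"angular":[0,0,0],"translation":[0,0,0.1],"fingers":0}]'; done
```

```text
time: 8.87
eef_pos: [0.5485, 0.2227, 0.1079]
tool_rot: [2.672, -0.001, 1.794]
wrist_force: [-4.4, -1.8, 4.7]
finger_gap: 0.407
grip_force: 62.6
time: 9.12
eef_pos: [0.5485, 0.2227, 0.1078]
tool_rot: [2.671, -0.001, 1.794]
wrist_force: [-12.3, -2.4, 19.9]
finger_gap: 0.41
grip_force: 65.0
```

Seated: contact at the expected height, pressing with about 22 N. Easing off and twisting −90° about the tool axis, with a small compensation so the holder's own axis stays put.

```bash
python3 -m creep '[{"angular":[0,0,-2],"translation":[0,0.01,-0.12],"fingers":0},{"angular":[0,0,-7],"translation":[0,0.02,-0.12],"fingers":0},{"angular":[0,0,-13],"translation":[0,0.03,-0.12],"fingers":0},{"angular":[0,0,-19],"translation":[0.01,0.05,-0.12],"fingers":0},{"angular":[0,0,-25],"translation":[0.01,0.06,-0.12],"fingers":0}]'
python3 -m creep '[{"angular":[0,0,-5],"translation":[0,0.01,0],"fingers":0},{"angular":[0,0,-10],"translation":[0,0.02,0],"fingers":0},{"angular":[0,0,-15],"translation":[0,0.04,0],"fingers":0},{"angular":[0,0,-20],"translation":[0.01,0.05,0],"fingers":0},{"angular":[0,0,-25],"translation":[0.01,0.06,0],"fingers":0}]'
python3 - <<'E'
from go import *
rel(goal(np.array([.562,.226,.081]),.036,np.pi));s=manip.observe();n=deckR()[:,2];print(s['joint_pos'],s['wrist_force'],s['wrist_force']@n,s['wrist_torque'])
E
```

```text
time: 9.53
eef_pos: [0.5488, 0.2227, 0.108]
tool_rot: [2.712, 0.193, 2.193]
wrist_force: [-2.9, -1.9, 1.5]
finger_gap: 0.409
grip_force: 62.5
time: 9.95
eef_pos: [0.5493, 0.2229, 0.1083]
tool_rot: [2.828, 0.354, 2.614]
wrist_force: [-2.5, -2.7, 2.4]
finger_gap: 0.412
grip_force: 62.4
angular [ -0.06  -0.04 -39.95] cm [ 0.06 -0.03 -0.07]
[ 0.40518482  0.47606428  2.07487718 -0.56739571  0.15170337 -0.1512552 ] [-2.45434761 -2.65201195  2.38603551] 3.4797228111071528 [-0.41509019  0.22850913 -0.24820253]
```

Turning smoothly at low force; 40° to go.

```bash
python3 -m creep '[{"angular":[0,0,-5],"translation":[0,0.01,0],"fingers":0},{"angular":[0,0,-10],"translation":[0,0.02,0],"fingers":0},{"angular":[0,0,-15],"translation":[0,0.04,0],"fingers":0},{"angular":[0,0,-20],"translation":[0.01,0.05,0],"fingers":0},{"angular":[0,0,-25],"translation":[0.01,0.06,0],"fingers":0}]'
python3 -m creep '[{"angular":[0,0,-5],"translation":[0,0.01,0],"fingers":0},{"angular":[0,0,-10],"translation":[0,0.02,0],"fingers":0},{"angular":[0,0,-15],"translation":[0,0.04,0],"fingers":0},{"angular":[0,0,-15],"translation":[0,0.04,0],"fingers":0},{"angular":[0,0,-15],"translation":[0,0.04,0],"fingers":0}]'
python3 - <<'E'
from go import *
rel(goal(np.array([.562,.226,.081]),.036,np.pi));s=manip.observe();n=deckR()[:,2];print(s['joint_pos'],s['wrist_force'],s['wrist_force']@n,s['wrist_torque'])
T=T_tool();z=camera('wrist');np.savez('w4.npz',im=z[0],d=z[1],tool=T);cv2.imwrite('pics/w4.png',z[0])
E
```

```text
time: 10.37
eef_pos: [0.5495, 0.2235, 0.1085]
tool_rot: [3.012, 0.452, 3.077]
wrist_force: [-2.2, -3.0, 2.3]
finger_gap: 0.412
grip_force: 62.5
time: 10.78
eef_pos: [0.5497, 0.2243, 0.1087]
tool_rot: [3.139, 0.47, -2.922]
wrist_force: [-3.8, -1.7, 5.0]
finger_gap: 0.409
grip_force: 62.7
angular [-0.   -0.01 -0.32] cm [ 0.15 -0.11 -0.07]
[ 0.40724326  0.47615899  2.07340664 -0.56751405  0.15243686 -0.84103666] [-3.81292186 -1.72585433  5.02485199] 6.338051832985791 [-0.26042723  0.26254781 -0.08344487]
```

View pics/w4.png

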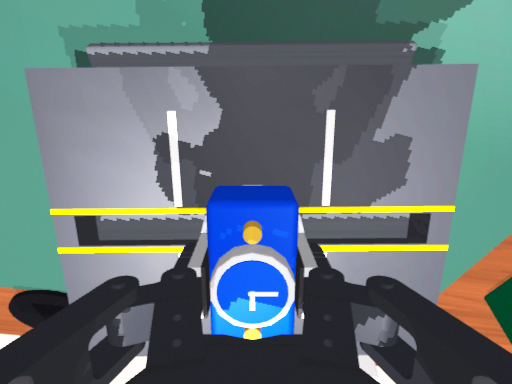

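The picture shows the block at (253,260) square across the slot (yellow lines at rows 210 and 249), between the white lines (columns 175 and 330). A tiny −0.3° trim, then release and retreat along the deck normal.

```bash
python3 -m creep '[{"angular":[0,0,-0.35],"translation":[0,0,0],"fingers":0},{"angular":[0,0,-0.35],"translation":[0,0,0],"fingers":0},{"angular":[0,0,-0.35],"translation":[0,0,0],"fingers":0}]'
python3 -m creep '[{"angular":[0,0,0],"translation":[0,0,0],"fingers":1},{"angular":[0,0,0],"translation":[0,0,0],"fingers":1},{"angular":[0,0,0],"translation":[0,0,0],"fingers":1},{"angular":[0,0,0],"translation":[0,0,0],"fingers":1},{"angular":[0,0,0],"translation":[0,0,0],"fingers":1}]'
python3 -m creep '[{"angular":[0,0,0],"translation":[0,0,0],"fingers":1},{"angular":[0,0,0],"translation":[0,0,0],"fingers":1}]'
```

```text
time: 11.08
eef_pos: [0.5496, 0.2242, 0.1086]
tool_rot: [-3.141, 0.47, -2.915]
wrist_force: [-3.6, -2.7, 6.6]
finger_gap: 0.409
grip_force: 63.0
time: 11.5
eef_pos: [0.5497, 0.2244, 0.1082]
tool_rot: [-3.14, 0.469, -2.912]
wrist_force: [-0.1, 0.0, -0.1]
finger_gap: 1.002
grip_force: 0.0
time: 11.67
eef_pos: [0.5496, 0.2243, 0.1082]
tool_rot: [-3.14, 0.469, -2.912]
wrist_force: [0.7, 0.3, 0.0]
finger_gap: 0.998
grip_force: 0.0
```

```bash
python3 -m creep '[{"angular":[0,0,0],"translation":[0,0,-2],"fingers":1},{"angular":[0,0,0],"translation":[0,0,-4.5],"fingers":1},{"angular":[0,0,0],"translation":[0,0,-7.5],"fingers":1},{"angular":[0,0,0],"translation":[0,0,-10.5],"fingers":1},{"angular":[0,0,0],"translation":[0,0,-12],"fingers":1}]'
python3 -m creep '[{"angular":[0,0,0],"translation":[0,0,0],"fingers":1},{"angular":[0,0,0],"translation":[0,0,0],"fingers":1}]'
python3 - <<'E'
from go import *
T=T_tool();im,d=camera('wrist');cv2.imwrite('pics/w5.png',im)
M=np.array(calibration('wrist')['mount']);h=cv2.cvtColor(im,cv2.COLOR_BGR2HSV)
p,_=pts('wrist',d,cv2.inRange(h,(105,150,40),(130,255,255))>0,T@M)
Rd=deckR();q=(p-[.562,.226,.081])@Rd;k=(abs(q[:,:2]).max(1)<.07)&(q[:,2]>.03);q=q[k]
z=np.percentile(q[:,2],[5,25,50,75,95]);print(z);t=q[abs(q[:,2]-.05)<.004];print(len(t),cv2.minAreaRect((t[:,:2]*1000).astype(np.float32)),t[:,2].mean())
A=np.linalg.lstsq(np.c_[t[:,:2],np.ones(len(t))],t[:,2],rcond=None)[0];print('top slope',A)
E
```

```text
time: 12.08
eef_pos: [0.4961, 0.2122, 0.2178]
tool_rot: [-3.141, 0.471, -2.912]
wrist_force: [0.6, 0.5, -0.8]
finger_gap: 1.001
grip_force: 0.0
time: 12.25
eef_pos: [0.497, 0.2123, 0.2163]
tool_rot: [-3.14, 0.472, -2.912]
wrist_force: [0.3, -0.1, -0.2]
finger_gap: 1.0
grip_force: 0.0
[0.04568953 0.04838547 0.04904741 0.04961417 0.05835657]
1757 ((-4.288105010986328, 1.4077281951904297), (35.58639144897461, 65.75104522705078), 89.49327087402344) 0.048949437433143804
top slope [0.0027287  0.00985062 0.04895592]
```

View pics/w5.png

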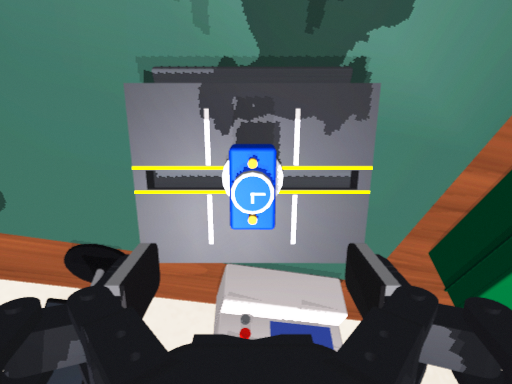

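The view shows the holder at (252,188), square across the slot (0.5° off) and between the white lines. The block top is 49 mm off the deck (50 nominal), so the flange is flat, and the gripper is clear. Handing in.

```bash
python3 -c "
from workcell import order;print(order.finish_job())"
```

```text
the job is handed in; nothing more can be done
None
```

The blue holder is seated flat in the deck slot between the white lines, twisted a quarter turn with its block square across the slot, released with the gripper clear, and handed in at about 12.3 s; the cream holder and the rest were never approached.

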